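# Put away the domed stakes

## Task

Tidy the goldsmith's bench: put the three round, domed steel stakes away in the wooden tray, each standing upright inside the collar that matches its size: the smallest in the narrowest collar, the middle one in the middle-sized collar, the largest in the widest. Leave the look-alikes, the two square stakes and the hollow-topped round one, standing where they are.

Things in the scene. Friction and masses are not known exactly. Their poses are not given: they have to be found in the camera images.
- dome_small: small domed stake: loose steel forming stake standing upright, round, spool-shaped: foot disc 24 mm across and 10 mm high, a thinner neck, then a solid round head 24 mm across with straight sides from 28 to 48 mm above the bench and a low dome up to 52 mm. Origin at the centre of the underside, z up along the stake; grip the head about 38 mm above the origin.
- dome_medium: medium domed stake: loose steel forming stake standing upright, round, spool-shaped: foot disc 36 mm across and 10 mm high, a thinner neck, then a solid round head 36 mm across with straight sides from 28 to 48 mm above the bench and a low dome up to 54 mm. Origin at the centre of the underside, z up along the stake; grip the head about 38 mm above the origin.
- dome_large: large domed stake: loose steel forming stake standing upright, round, spool-shaped: foot disc 48 mm across and 10 mm high, a thinner neck, then a solid round head 48 mm across with straight sides from 28 to 48 mm above the bench and a low dome up to 56 mm. Origin at the centre of the underside, z up along the stake; grip the head about 38 mm above the origin.
- square_small: small square stake, a look-alike to leave alone: loose steel stake of like build, 54 mm high, but with square foot and square flat head 25 x 25 mm. Origin at the centre of the underside, z up.
- square_large: large square stake, a look-alike to leave alone: loose steel stake of like build, 54 mm high, but with square foot and square flat head 38 x 38 mm. Origin at the centre of the underside, z up.
- hollow_stake: hollow stake, a look-alike to leave alone: loose round steel stake 36 mm across and 54 mm high, like the medium one, but its head is an open cup (28 mm wide, 22 mm deep, dark floor) instead of a dome. Origin at the centre of the underside, z up.
- tray: fixed, shallow light-wood tray, 92 mm (its x) by 250 mm (its y), 16 mm high over its rim; floor 6 mm thick; walls 6 mm. It holds the three collars in a row along its y, 78 mm apart (at y = -78, 0, +78 mm). Origin at the centre of the underside.
- collar_small: small collar: fixed dark-wood round cup with a low rim in the tray, 40 mm wide inside, 46 mm outside, rim 12 mm above its underside, floor 3 mm thick. Origin at the centre of its underside, which lies on the tray's floor (6 mm above the bench); a stake standing in it has its own origin 3 mm above the collar's. Its y runs along the row of collars.
- collar_medium: medium collar: fixed dark-wood round cup with a low rim in the tray, 52 mm wide inside, 58 mm outside, rim 12 mm above its underside, floor 3 mm thick. Origin at the centre of its underside, which lies on the tray's floor (6 mm above the bench); a stake standing in it has its own origin 3 mm above the collar's. Its y runs along the row of collars.
- collar_large: large collar: fixed dark-wood round cup with a low rim in the tray, 64 mm wide inside, 70 mm outside, rim 12 mm above its underside, floor 3 mm thick. Origin at the centre of its underside, which lies on the tray's floor (6 mm above the bench); a stake standing in it has its own origin 3 mm above the collar's. Its y runs along the row of collars.

How it is judged (in metres and radians):
At the end, for the whole second after the job is handed in: Each domed stake stands upright (tilt under 0.1 rad) on the floor of the collar of its own size (centres within 10.5 mm, stake's underside no more than 6 mm above the collar's), released and at rest; the square and hollow stakes still stand within 30 mm of where they were (horizontal distance between dome_small and collar_small below 0.0105 m and z of dome_small in the frame of collar_small between 0 and 0.006 m and angle between each of dome_small, dome_medium, dome_large, square_small, square_large, hollow_stake's own z axis and vertical below 0.1 rad and linear speed of each of dome_small, dome_medium, dome_large below 0.02 m/s and contact force between each of dome_small, dome_medium, dome_large and the fingers below 0.1 N and horizontal distance between dome_medium and collar_medium below 0.0105 m and z of dome_medium in the frame of collar_medium between 0 and 0.006 m and horizontal distance between dome_large and collar_large below 0.0105 m and z of dome_large in the frame of collar_large between 0 and 0.006 m and distance of each of square_small, square_large, hollow_stake from where it was at the start of the episode below 0.03 m); the robot touches nothing.
It fails at once if square_small is lifted, knocked over or shifted by more than 30 mm (distance of square_small from where it was at the start of the episode above 0.03 m or angle between square_small's own z axis and vertical above 0.5 rad).
It fails at once if square_large is lifted, knocked over or shifted by more than 30 mm (distance of square_large from where it was at the start of the episode above 0.03 m or angle between square_large's own z axis and vertical above 0.5 rad).
It fails at once if hollow_stake is lifted, knocked over or shifted by more than 30 mm (distance of hollow_stake from where it was at the start of the episode above 0.03 m or angle between hollow_stake's own z axis and vertical above 0.5 rad).
It also fails if it takes over 80 s, if anything falls off the work surface, if the arm or the gripper's body presses on something with over 40 N, if the wrist force passes 120 N, or if a joint passes its speed limit or range.

## Robot

A 6-joint arm with a two-finger parallel gripper is mounted at the origin on the work surface. World frame = base frame: x ahead of the robot, y to its left, z up, the work surface at z = 0. Lengths are in mm, angles in rad, forces in N, time in s.
With the tool pointing down it reaches from about 275 to 1000 mm from the base axis. Payload 8.4 kg.
Tool frame: the origin (TCP) lies at the very end of the fingers, on their centre line; the grasp point (between the pads) lies r.hold_point_z behind it (r.hold_point_z is the distance from the TCP to the grasp point, in mm); x points along the fingers, z is the direction in which the jaws open and shut, and the axes are right-handed (so a half turn about x gives the same grasp; the last joint's range is limited). The gripper opens to 85 mm and grips with 20 to 120 N. Pads are 22 mm wide; open, the fingers measure 114 mm over their backs; the gripper's body (76 mm by 85 mm) begins 54 mm behind the grasp point. The pads swing forward as they close: fully open they stand 13 mm farther back than shut.
Start: joints at [1.274, 0.353, 1.633, -0, 1.155, -0.002], TCP at [181.591, 598.041, 231.281] pointing down, gripper open.
Joint ranges: [-2.63, 2.63], [-0.92, 2.1], [0.06, 2.66], [-1.3, 4.44], [0, 2.69], [-3.02, 3.02]. Speed limits (rad/s): [2.22, 2.22, 2.79, 3.14, 3.14, 3.14].

## Interface

Orientations are given as [roll, pitch, yaw] about the fixed x, y, z axes, in that order (R = Rz(yaw) Ry(pitch) Rx(roll)).
In Python, from rig import r gives the robot as it stands.
- The arm moves only by the tool jog_arm, never from a script. Its argument "series" is a list of rows, each a list of 7 numbers: the turn, a rotation vector about the tool's x, y, z in degrees, then the shift along the tool's x, y, z in cm, then the opening, from 0 (shut) to 1 (fully open). In form: [[wx, wy, wz, tx, ty, tz, fingers], ...]. A call has 1 to 20 rows; each row shifts and turns the commanded pose from where the row before left it, along the tool's axes as they then stand; what a row does not reach is not made up. A row lasts 1/10 s, in which the tool goes at most 50 mm and 8.59 degrees, less where a joint would pass 70% of its speed; a pose out of reach is approached as far as the arm can. A call with a gripper value outside its range is refused whole. The fingers move at their own pace and stop on an object; "force" is the grip in N (left out, the last holds). Time passes only in rows, so rows that do not move let the fingers close. It gives the time, the measured TCP pose, the force and the opening at its end, in the units of the state.
- r.sense(): the state, without advancing time (a new reading comes with each control period).
- r.grab_frame(name): name is "scene" or "top"; returns (picture, depth): 384x512x3 uint8, red, green, blue; 384x512 float32, mm along the optical axis (not along the pixel's ray), 0 where there is no reading.
- r.get_calibration(name): a dict with "mtx" (3x3 intrinsics, pixels), "position" and "rotation" of the camera in the world. Camera axes: x right, y down, z forward; pixel columns grow to the right and rows downward; lengths in mm; the calibration is good to about 2 mm. A picture is of the moment at which its call begins. get_calibration takes no time and is no camera call.
- r.sign_off(): hands the job in, once; it reports no verdict.
The state is a dict: "clock": time; "qpos": joint angles; "qvel": joint speeds; "joint_efforts": joint torques, N m; "eef_pos": TCP position; "tcp_rot": TCP orientation; "contact_force": force on the tool from outside, world axes, zero at the start; "wrist_torque": the same for the moment, N m; "opening": opening from 0.0 (shut) to 1.0 (fully open).
Only numpy, scipy, OpenCV 4.12 (cv2) and the standard library are available. Lean on these libraries where they do the work, as an engineer would, in place of code of your own. Each camera call takes 0.05 s, during which the arm holds its last target.

## Working session

There is one attempt and no reset: what is moved stays moved. The work goes in short steps, Python scripts to look and compute and a tool call to move; the robot and the scene stay as the last step left them, time stands still between calls to the robot, and variables do not carry over. Pictures are saved under pics/ and viewed, and the job is handed in when it is done.

Besides the shell and the picture viewer there is one more tool, called after ">>>" as name(argument=value, ...), one argument or row to a line, values as JSON. jog_arm: Moves the arm, as the interface text tells. Its arguments: {"type":"object","properties":{"series":{"type":"array"},"force":{"type":"number"}},"required":["series"]}

```bash
ls; mkdir -p pics
python3 - <<'E'
from rig import r
import cv2,numpy as np
print(r.hold_point_z, r.sense())
for n in ("scene","top"):
    p,d=r.grab_frame(n); cv2.imwrite(f"pics/{n}0.png",p[:,:,::-1]); np.savez(f"pics/{n}0.npz",p=p,d=d)
    print(n,r.get_calibration(n))
E
```

```text
pics
18.700000000000003 {'clock': 0.0, 'qpos': array([ 1.27360899e+00,  3.53677941e-01,  1.63415708e+00, -3.57071486e-05,
        1.15518344e+00, -2.37457876e-03]), 'qvel': array([ 0.00016778, -0.00113851,  0.00090499, -0.00075178, -0.00078143,
       -0.00080369]), 'joint_efforts': array([-4.54516470e-03, -6.05229735e+01, -3.42055857e+01, -5.32229460e-04,
        9.69006156e-03,  7.15798228e-05]), 'eef_pos': array([181.45358774, 597.57191191, 230.53325385]), 'tcp_rot': array([-3.12107415,  1.56937015, -1.84507613]), 'contact_force': array([ 0.35019481, -0.4069529 ,  0.21761541]), 'wrist_torque': array([0.03939133, 0.03296243, 0.04065443]), 'opening': 0.998150796787124}
scene {'mtx': array([[467.84060932,   0.        , 251.94982328],
       [  0.        , 467.84060932, 189.87177182],
       [  0.        ,   0.        ,   1.        ]]), 'position': array([ 932.45079473, -444.93836306,  889.39144155]), 'rotation': array([-2.53680625,  0.0156386 ,  0.70036038])}
top {'mtx': array([[360.42477981,   0.        , 258.3555231 ],
       [  0.        , 360.42477981, 194.61047473],
       [  0.        ,   0.        ,   1.        ]]), 'position': array([ 462.77083516,  -24.67212311, 1017.71255416]), 'rotation': array([-3.05096751,  0.00892559, -1.58725817])}
```

View pics/top0.png

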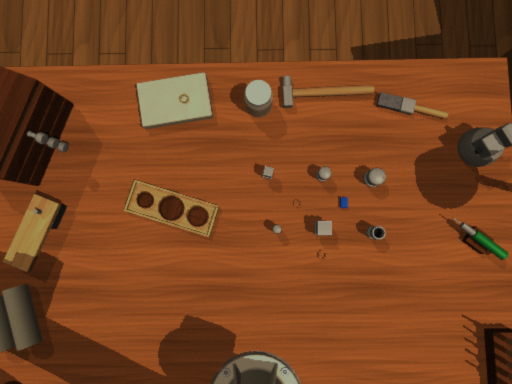

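View pics/scene0.png

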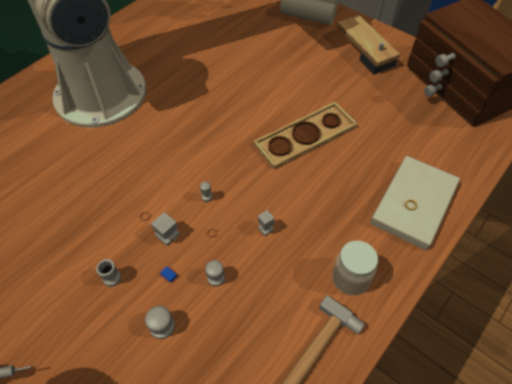

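The top view shows the domed stakes at about (277,229) small, (324,173) medium and (375,177) large. The squares are at (268,172) and (324,228), and the hollow one is at (376,232). In the tray, the collars are small at (145,199), large at (171,208) and medium at (198,216). Next I'll measure them.

```bash
cat > h.py <<'E'
import numpy as np,cv2
from scipy.spatial.transform import Rotation as R
from rig import r
def cal(n):
    c=r.get_calibration(n); return c["mtx"],np.array(c["position"]),R.from_euler('xyz',c["rotation"]).as_matrix()
def ray(n,u,v,z):
    K,p,M=cal(n); d=M@np.linalg.solve(K,[u,v,1.]); return p+d*(z-p[2])/d[2]
def proj(n,X):
    K,p,M=cal(n); c=K@(M.T@(np.asarray(X,float)-p)); return c[:2]/c[2]
def cloud(n,d):
    K,p,M=cal(n); v,u=np.indices(d.shape); P=np.stack([(u-K[0,2])/K[0,0],(v-K[1,2])/K[1,1],np.ones(d.shape)],-1)*d[...,None]
    return P@M.T+p
E
python3 - <<'E'
from h import *
for n in ("top","scene"):
    f=np.load(f"pics/{n}0.npz");C=cloud(n,f['d']);p=f['p']
    m=((C[...,2]>30)&(C[...,2]<70)&(f['d']>0)&(C[...,0]>250)&(C[...,0]<700)&(abs(C[...,1])<450)).astype(np.uint8)
    k,l,s,c=cv2.connectedComponentsWithStats(m)
    for i in range(1,k):
        if s[i,4]>15:
            q=C[l==i]; print(n,s[i,4],c[i].round(1),q.mean(0).round(1),np.percentile(q,[2,98],axis=0).round(0).tolist())
    print(n,"bench z",np.median(C[150:250,250:400,2]))
    # dark collars
    hsv=cv2.cvtColor(p,cv2.COLOR_RGB2HSV)
    m=((C[...,2]>-20)&(C[...,2]<25)&(hsv[...,2]<110)&(C[...,1]>80)&(C[...,1]<420)&(C[...,0]>320)&(C[...,0]<520)).astype(np.uint8)
    k,l,s,c=cv2.connectedComponentsWithStats(m)
    for i in range(1,k):
        if s[i,4]>60: print(n,"collar",s[i],c[i].round(1),ray(n,*c[i],14).round(1))
a=cv2.imread("pics/top0.png")
x=cv2.resize(a[150:250,110:230],None,fx=4,fy=4,interpolation=cv2.INTER_CUBIC)
y=cv2.resize(a[150:250,250:400],None,fx=5,fy=5,interpolation=cv2.INTER_CUBIC)
cv2.imwrite("pics/c1.png",x);cv2.imwrite("pics/c2.png",y)
E
```

```text
top 93 [268.  171.4] [613.3 -44.7  51.8] [[600.0, -58.0, 36.0], [628.0, -31.0, 56.0]]
top 153 [324.3 172.6] [ 607.7 -196.9   49.5] [[592.0, -215.0, 33.0], [626.0, -181.0, 55.0]]
top 269 [375.8 176.3] [ 595.  -335.2   50.7] [[574.0, -358.0, 34.0], [618.0, -315.0, 57.0]]
top 218 [323.6 227.6] [ 459.5 -189.9   51.7] [[442.0, -210.0, 32.0], [477.0, -172.0, 56.0]]
top 60 [276.8 228.6] [458.8 -65.3  49.3] [[450.0, -76.0, 44.0], [468.0, -55.0, 53.0]]
top 168 [377.5 232.2] [ 444.7 -335.3   42.6] [[430.0, -351.0, 30.0], [461.0, -318.0, 56.0]]
top bench z -0.7711314313023081
top collar [158 209  26  12 238] [170.9 213.5] [505.5 227.6  14. ]
top collar [186 208  23  19 335] [197.2 216.5] [495.9 154.1  14. ]
scene 126 [204.8 187.4] [462.1 -68.7  45.8] [[450.0, -78.0, 30.0], [471.0, -56.0, 54.0]]
scene 208 [265.3 219. ] [617.3 -48.   48.9] [[603.0, -60.0, 31.0], [629.0, -33.0, 56.0]]
scene 424 [163.6 224.9] [ 463.7 -194.6   50.1] [[441.0, -212.0, 32.0], [479.0, -174.0, 57.0]]
scene 343 [106.  269.1] [ 445.7 -335.9   44. ] [[430.0, -352.0, 31.0], [463.0, -320.0, 56.0]]
scene 305 [213.8 269.5] [ 612.6 -201.6   49.2] [[595.0, -216.0, 32.0], [626.0, -184.0, 56.0]]
scene 597 [157.8 319.2] [ 601.6 -340.7   51.4] [[578.0, -361.0, 32.0], [620.0, -318.0, 58.0]]
scene bench z 0.3227647697293037
scene collar [258 117  56  25 314] [296.9 129.2] [500.  220.8  14. ]
scene collar [269 136  23  20 334] [278.8 145.1] [497.  151.7  14. ]
```

View pics/c1.png

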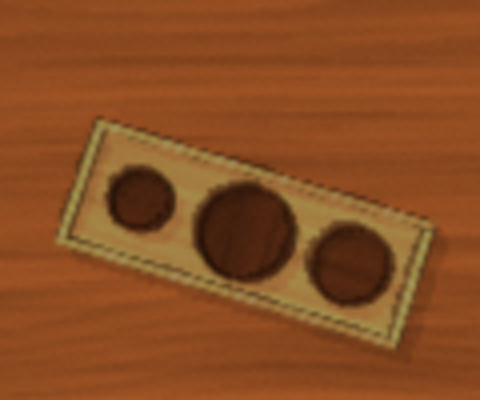

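View pics/c2.png

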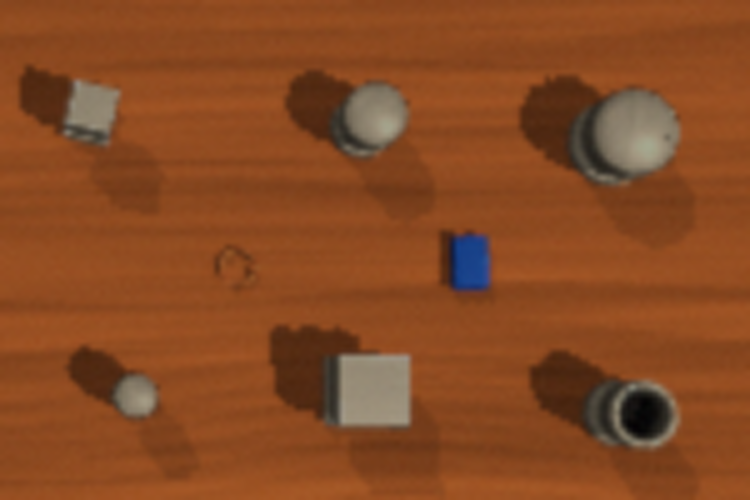

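Run:
```python
from h import *
from scipy.optimize import least_squares
for n,box in (("top",(110,150,120,100)),("scene",(245,95,120,80))):
    f=np.load(f"pics/{n}0.npz");p=f['p'];x0,y0,w,h=box
    c=cv2.resize(p[y0:y0+h,x0:x0+w],None,fx=6,fy=6,interpolation=cv2.INTER_CUBIC)
    hsv=cv2.cvtColor(c,cv2.COLOR_RGB2HSV)
    m=((c[...,0]<115)).astype(np.uint8)*255; m=cv2.morphologyEx(m,cv2.MORPH_OPEN,np.ones((15,15)))
    cs,_=cv2.findContours(m,cv2.RETR_LIST,cv2.CHAIN_APPROX_NONE)
    for q in cs:
        if cv2.contourArea(q)<2000: continue
        w_=np.array([ray(n,(a+.5)/6-.5+x0,(b+.5)/6-.5+y0,18)[:2] for a,b in q[:,0]])
        (cx,cy),rad=cv2.minEnclosingCircle(w_.astype(np.float32))
        mo=cv2.fitEllipse(w_.astype(np.float32))
        print(n,len(q),"ell",np.round(mo[0],1),np.round(mo[1],1),"enc",round(cx,1),round(cy,1),round(rad,1))
    # tray outline: tall-wood mask (light)
    C=cloud(n,f['d'])
    m=((p[...,1].astype(float)/np.maximum(p[...,0],1)>0.62)&(p[...,2]<110)&(p[...,0]>110)&(C[...,1]>80)&(C[...,1]<420)&(C[...,0]>320)&(C[...,0]<620)).astype(np.uint8)
    m=cv2.morphologyEx(m,cv2.MORPH_CLOSE,np.ones((3,3)))
    cs,_=cv2.findContours(m,cv2.RETR_EXTERNAL,cv2.CHAIN_APPROX_NONE);q=max(cs,key=cv2.contourArea)
    w_=np.array([ray(n,*a,16)[:2] for a in q[:,0].astype(float)]).astype(np.float32)
    print(n,"tray",cv2.minAreaRect(w_))
```

```text
top 368 ell [497.9 153.7] [57.4 61.5] enc 497.7 154.1 31.4
top 445 ell [521.8 227. ] [69.6 73.9] enc 522.6 226.9 37.6
top 298 ell [546. 300.] [45.9 50. ] enc 546.4 300.3 25.8
top tray ((520.9938354492188, 227.53448486328125), (252.66781616210938, 93.42811584472656), 71.90665435791016)
scene 710 ell [559.  166.5] [ 10.2 249.6] enc 557.6 163.9 81.0
scene 394 ell [502.1 149.1] [58.6 64.4] enc 501.9 149.7 32.6
scene 475 ell [524.1 223.4] [70.8 80.9] enc 523.2 224.8 42.0Traceback (most recent call last):
  File "<stdin>", line 11, in <module>
  File "h.py", line 7, in ray
    K,p,M=cal(n); d=M@np.linalg.solve(K,[u,v,1.]); return p+d*(z-p[2])/d[2]
          ~~~^^^
  File "h.py", line 5, in cal
    c=r.get_calibration(n); return c["mtx"],np.array(c["position"]),R.from_euler('xyz',c["rotation"]).as_matrix()
ValueError: time passes only in moves, steps and waits
```

Run:
```python
from rig import r
import numpy as np
from scipy.spatial.transform import Rotation as R
s=r.sense(); M=R.from_euler('xyz',s['tcp_rot']).as_matrix()
print(M.round(3), s['eef_pos'].round(1), s['clock'])
```

```text
[[-0.    -0.957  0.291]
 [-0.001  0.291  0.957]
 [-1.     0.    -0.001]] [181.5 597.6 230.7] 0.1
```

>>> jog_arm(
  series=[
    [8.2,0,0,0,0,0,0.8],
    [8.2,0,0,0,0,0,0.8],
    [8.2,0,0,0,0,0,0.8],
    [8.2,0,0,0,0,0,0.8],
    [8.2,0,0,0,0,0,0.8],
    [8.2,0,0,0,0,0,0.8],
    [8.2,0,0,0,0,0,0.8],
    [8.2,0,0,0,0,0,0.8],
    [8.2,0,0,0,0,0,0.8],
    [8.2,0,0,0,0,0,0.8],
    [8.2,0,0,0,0,0,0.8],
    [0,0,0,0,0,0,0.8],
    [0,0,0,0,0,0,0.8],
  ],
  force=40,
)

```text
clock: 1.4
eef_pos: [181.5, 597.9, 231.0]
tcp_rot: [-1.577, 1.57, -1.871]
contact_force: [-0.6, -0.5, 0.7]
opening: 0.798
```

```bash
cat > go.py <<'E'
import sys
from rig import r
import numpy as np
from scipy.spatial.transform import Rotation as R
s=r.sense(); M=R.from_euler('xyz',s['tcp_rot']).as_matrix()
print(M.round(3).tolist(), s['eef_pos'].round(1), s['clock'],'open',s['opening'],'F',s['contact_force'].round(1),'q',s['qpos'].round(2))
for a in sys.argv[1:]:
    t=np.array([float(x) for x in a.split(',')]); print(a,'tool shift cm',(M.T@(t-s['eef_pos'])/10).round(2))
E
python3 go.py 460,-66,110
```

```text
[[-0.0, 0.29, 0.957], [-0.001, 0.957, -0.29], [-1.0, -0.001, -0.0]] [181.5 597.9 231. ] 1.4 open 0.7982445262436989 F [-0.6 -0.5  0.7] q [1.27 0.35 1.63 0.   1.16 1.57]
460,-66,110 tool shift cm [ 12.13 -55.46  45.89]
```

>>> jog_arm(
  series=[
    [0,0,0,0.6,-2.77,2.29,0.8],
    [0,0,0,0.6,-2.77,2.29,0.8],
    [0,0,0,0.6,-2.77,2.29,0.8],
    [0,0,0,0.6,-2.77,2.29,0.8],
    [0,0,0,0.6,-2.77,2.29,0.8],
    [0,0,0,0.6,-2.77,2.29,0.8],
    [0,0,0,0.6,-2.77,2.29,0.8],
    [0,0,0,0.6,-2.77,2.29,0.8],
    [0,0,0,0.6,-2.77,2.29,0.8],
    [0,0,0,0.6,-2.77,2.29,0.8],
    [0,0,0,0.6,-2.77,2.29,0.8],
    [0,0,0,0.6,-2.77,2.29,0.8],
    [0,0,0,0.6,-2.77,2.29,0.8],
    [0,0,0,0.6,-2.77,2.29,0.8],
    [0,0,0,0.6,-2.77,2.29,0.8],
    [0,0,0,0.6,-2.77,2.29,0.8],
    [0,0,0,0.6,-2.77,2.29,0.8],
    [0,0,0,0.6,-2.77,2.29,0.8],
    [0,0,0,0.6,-2.77,2.29,0.8],
    [0,0,0,0,0,0,0.8],
  ],
)

```text
clock: 3.4
eef_pos: [444.4, -35.9, 117.0]
tcp_rot: [-0.351, 1.57, -0.649]
contact_force: [-0.0, 0.9, -0.7]
opening: 0.802
```

```bash
python3 go.py 460,-66,110 460,-66,18
```

```text
[[0.001, 0.293, 0.956], [-0.001, 0.956, -0.293], [-1.0, -0.0, 0.001]] [444.4 -35.9 117. ] 3.4 open 0.8024850176239126 F [-0.   0.9 -0.7] q [-0.08  0.23  2.11 -0.    0.8   0.21]
460,-66,110 tool shift cm [ 0.7  -2.42  2.38]
460,-66,18 tool shift cm [ 9.9  -2.42  2.37]
```

>>> jog_arm(
  series=[
    [0,0,0,0,-1.2,1.2,0.8],
    [0,0,0,0,-1.2,1.2,0.8],
    [0,0,0,2,0,0,0.8],
    [0,0,0,2,0,0,0.8],
    [0,0,0,2,0,0,0.8],
    [0,0,0,2,0,0,0.8],
    [0,0,0,1,0,0,0.8],
    [0,0,0,0.9,0,0,0.8],
    [0,0,0,0,0,0,0.8],
    [0,0,0,0,0,0,0.8],
  ],
)

```text
clock: 4.4
eef_pos: [459.0, -62.8, 18.7]
tcp_rot: [0.138, 1.57, -0.159]
contact_force: [0.2, 0.5, 0.5]
opening: 0.799
```

```bash
python3 go.py 460,-66,18
python3 - <<'E'
from rig import r
import cv2
p,d=r.grab_frame("scene"); c=p[130:260,130:290,::-1]; cv2.imwrite("pics/s1.png",cv2.resize(c,None,fx=4,fy=4,interpolation=cv2.INTER_CUBIC))
E
```

```text
[[0.0, 0.293, 0.956], [-0.0, 0.956, -0.293], [-1.0, 0.0, 0.0]] [459.  -62.8  18.7] 4.4 open 0.7988423364095539 F [0.2 0.5 0.5] q [-0.14  0.44  2.12 -0.    0.58  0.16]
460,-66,18 tool shift cm [ 0.07 -0.27  0.19]
```

View pics/s1.png

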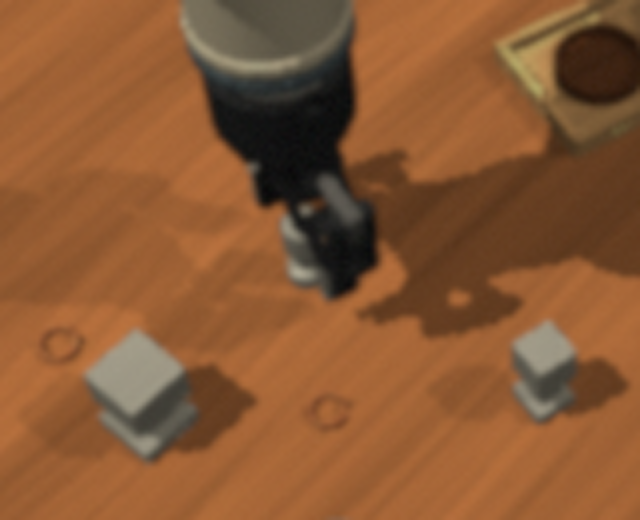

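The small stake, at about (302,245) in this crop, stands between the open fingers. I'll nudge to centre and close.

>>> jog_arm(
  series=[
    [0,0,0,0,-0.27,0.15,0.6],
    [0,0,0,0,0,0,0.4],
    [0,0,0,0,0,0,0.2],
    [0,0,0,0,0,0,0],
    [0,0,0,0,0,0,0],
    [0,0,0,0,0,0,0],
    [0,0,0,0,0,0,0],
    [0,0,0,0,0,0,0],
    [0,0,0,0,0,0,0],
    [0,0,0,0,0,0,0],
  ],
  force=50,
)

```text
clock: 5.45
eef_pos: [459.6, -66.0, 18.7]
tcp_rot: [0.038, 1.57, -0.261]
contact_force: [-0.5, -0.6, 5.1]
opening: 0.261
```

```bash
python3 go.py 460,-66,110 547,300,120
```

```text
[[0.001, 0.294, 0.956], [-0.0, 0.956, -0.294], [-1.0, 0.0, 0.001]] [459.6 -66.   18.7] 5.45 open 0.2614936513855185 F [-0.5 -0.6  5.1] q [-0.15  0.44  2.12 -0.    0.58  0.15]
460,-66,110 tool shift cm [-9.13  0.01  0.04]
547,300,120 tool shift cm [-10.13  37.55  -2.4 ]
```

>>> jog_arm(
  series=[
    [0,0,0,-1,0,0,0],
    [0,0,0,-2,0,0,0],
    [0,0,0,-2,0,0,0],
    [0,0,0,-2,0,0,0],
    [0,0,0,-2,0,0,0],
    [0,0,0,0,2.5,-0.16,0],
    [0,0,0,0,2.5,-0.16,0],
    [0,0,0,0,2.5,-0.16,0],
    [0,0,0,0,2.5,-0.16,0],
    [0,0,0,0,2.5,-0.16,0],
    [0,0,0,0,2.5,-0.16,0],
    [0,0,0,0,2.5,-0.16,0],
    [0,0,0,0,2.5,-0.16,0],
    [0,0,0,0,2.5,-0.16,0],
    [0,0,0,0,2.5,-0.16,0],
    [0,0,0,0,2.5,-0.16,0],
    [0,0,0,0,2.5,-0.16,0],
    [0,0,0,0,2.5,-0.16,0],
    [0,0,0,0,2.5,-0.16,0],
    [0,0,0,0,2.5,-0.16,0],
  ],
)

```text
clock: 7.45
eef_pos: [546.4, 300.5, 108.7]
tcp_rot: [-2.307, 1.57, -2.605]
contact_force: [-0.5, -0.6, -1.3]
opening: 0.262
```

>>> jog_arm(
  series=[
    [0,0,0,0,0,0,0],
    [0,0,0,0,0,0,0],
    [0,0,0,0,0,0,0],
  ],
)

```text
clock: 7.75
eef_pos: [546.0, 298.7, 108.3]
tcp_rot: [-2.157, 1.57, -2.456]
contact_force: [-0.2, -1.3, -1.4]
opening: 0.264
```

```bash
python3 go.py 547,300,27
python3 - <<'E'
from rig import r
import cv2
p,d=r.grab_frame("scene"); c=p[50:200,220:400,::-1]; cv2.imwrite("pics/s2.png",cv2.resize(c,None,fx=4,fy=4,interpolation=cv2.INTER_CUBIC))
E
```

```text
[[-0.001, 0.294, 0.956], [-0.001, 0.956, -0.294], [-1.0, -0.001, -0.001]] [546.  298.7 108.3] 7.75 open 0.26410686501055236 F [-0.2 -1.3 -1.4] q [ 0.5   0.48  1.74 -0.    0.92  0.8 ]
547,300,27 tool shift cm [8.13 0.16 0.06]
```

View pics/s2.png

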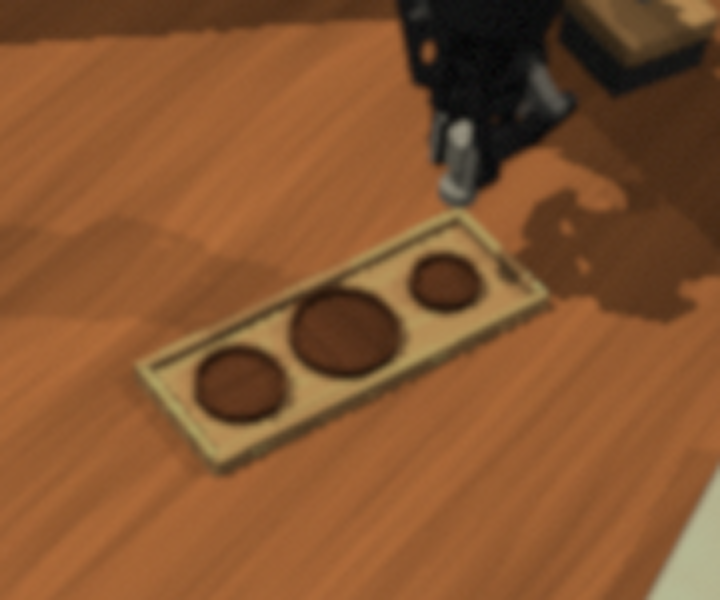

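The stake hangs gripped and upright at about (457,165) in the crop, over the small collar. I'll lower it.

>>> jog_arm(
  series=[
    [0,0,0,2,0.13,0.06,0],
    [0,0,0,2,0,0,0],
    [0,0,0,2,0,0,0],
    [0,0,0,1,0,0,0],
    [0,0,0,0.5,0,0,0],
    [0,0,0,0.3,0,0,0],
    [0,0,0,0.2,0,0,0],
    [0,0,0,0,0,0,0],
    [0,0,0,0,0,0,0],
  ],
)

```text
clock: 8.7
eef_pos: [547.9, 300.9, 28.9]
tcp_rot: [0.819, 1.57, 0.52]
contact_force: [0.1, -0.4, -1.0]
opening: 0.265
```

```bash
python3 go.py 547,300,27
python3 - <<'E'
from rig import r
import cv2
p,d=r.grab_frame("scene"); c=p[50:200,220:400,::-1]; cv2.imwrite("pics/s3.png",cv2.resize(c,None,fx=4,fy=4,interpolation=cv2.INTER_CUBIC))
E
```

```text
[[0.001, 0.294, 0.956], [0.0, 0.956, -0.294], [-1.0, 0.001, 0.001]] [547.9 300.9  28.9] 8.7 open 0.2652084469710282 F [ 0.1 -0.4 -1. ] q [0.5  0.6  1.77 0.   0.78 0.8 ]
547,300,27 tool shift cm [ 0.19 -0.11 -0.06]
```

View pics/s3.png

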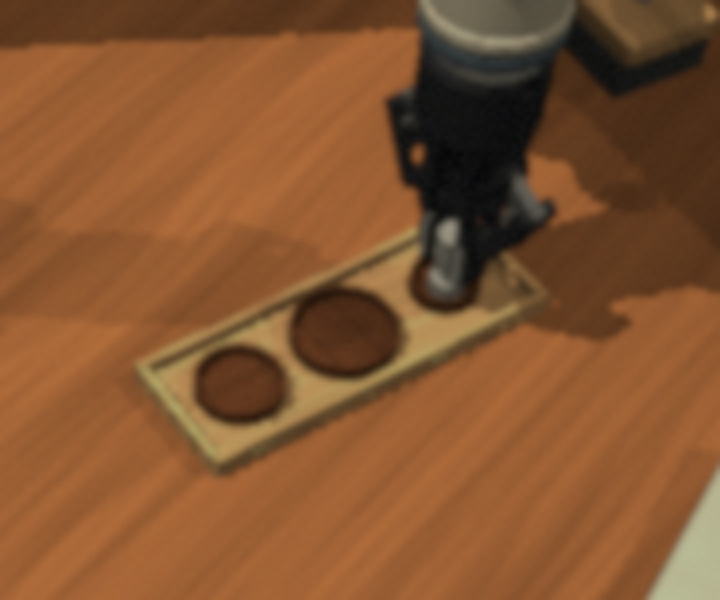

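The stake's foot sits inside the small collar at about (443,285) in the crop, with no contact force. I'll lower 1 mm, release and rise.

>>> jog_arm(
  series=[
    [0,0,0,0.1,0,0,0],
    [0,0,0,0,0,0,0],
    [0,0,0,0,0,0,0.3],
    [0,0,0,0,0,0,0.4],
    [0,0,0,0,0,0,0.5],
    [0,0,0,0,0,0,0.6],
    [0,0,0,0,0,0,0.7],
    [0,0,0,0,0,0,0.7],
    [0,0,0,0,0,0,0.7],
    [0,0,0,-1,0,0,0.7],
    [0,0,0,-2,0,0,0.7],
    [0,0,0,-2,0,0,0.7],
    [0,0,0,-2,0,0,0.7],
    [0,0,0,-2,0,0,0.7],
    [0,0,0,0,0,0,0.7],
    [0,0,0,0,0,0,0.7],
  ],
)

```text
clock: 10.35
eef_pos: [547.8, 300.8, 117.9]
tcp_rot: [0.796, 1.57, 0.497]
contact_force: [-0.2, -0.2, -0.2]
opening: 0.698
```

```bash
python3 go.py 610,-199,118
```

```text
[[0.001, 0.294, 0.956], [0.001, 0.956, -0.294], [-1.0, 0.001, 0.001]] [547.8 300.8 117.9] 10.35 open 0.6975100654815487 F [-0.2 -0.2 -0.2] q [ 0.5   0.47  1.73 -0.    0.94  0.8 ]
610,-199,118 tool shift cm [-3.000e-02 -4.594e+01  2.064e+01]
```

>>> jog_arm(
  series=[
    [0,0,0,0,-2.7,1.21,0.8],
    [0,0,0,0,-2.7,1.21,0.8],
    [0,0,0,0,-2.7,1.21,0.8],
    [0,0,0,0,-2.7,1.21,0.8],
    [0,0,0,0,-2.7,1.21,0.8],
    [0,0,0,0,-2.7,1.21,0.8],
    [0,0,0,0,-2.7,1.21,0.8],
    [0,0,0,0,-2.7,1.21,0.8],
    [0,0,0,0,-2.7,1.21,0.8],
    [0,0,0,0,-2.7,1.21,0.8],
    [0,0,0,0,-2.7,1.21,0.8],
    [0,0,0,0,-2.7,1.21,0.8],
    [0,0,0,0,-2.7,1.21,0.8],
    [0,0,0,0,-2.7,1.21,0.8],
    [0,0,0,0,-2.7,1.21,0.8],
    [0,0,0,0,-2.7,1.21,0.8],
    [0,0,0,0,-2.7,1.21,0.8],
    [0,0,0,0,0,0,0.8],
    [0,0,0,0,0,0,0.8],
  ],
)

```text
clock: 12.25
eef_pos: [608.4, -198.6, 116.1]
tcp_rot: [3.0, 1.569, 2.7]
contact_force: [0.1, 0.5, 1.1]
opening: 0.796
```

```bash
python3 go.py 610,-199,17
python3 - <<'E'
from rig import r
import cv2
p,d=r.grab_frame("top"); c=p[150:250,110:230,::-1]; cv2.imwrite("pics/s4.png",cv2.resize(c,None,fx=5,fy=5,interpolation=cv2.INTER_CUBIC))
E
```

```text
[[-0.002, 0.295, 0.955], [0.001, 0.955, -0.295], [-1.0, 0.0, -0.002]] [ 608.4 -198.6  116.1] 12.25 open 0.7964227530196982 F [0.1 0.5 1.1] q [-0.32  0.5   1.69  0.    0.95 -0.02]
610,-199,17 tool shift cm [9.91 0.01 0.18]
```

View pics/s4.png

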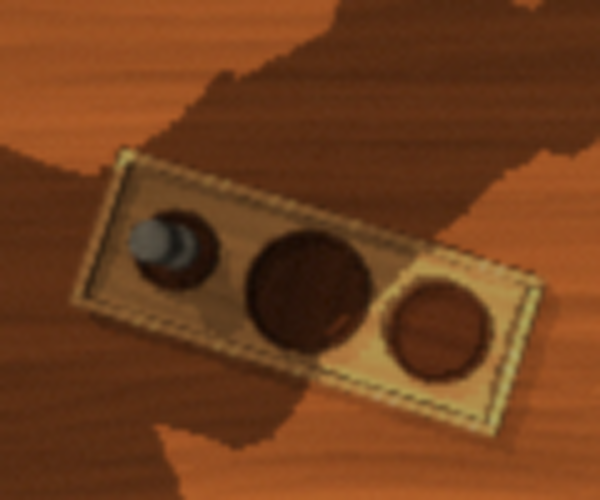

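The small stake stands at (150,242) in the crop, inside the small collar. The head's offset looks like parallax, and I'll check it numerically later. Next I'll pick the medium stake.

>>> jog_arm(
  series=[
    [0,0,0,2,0,0.15,0.8],
    [0,0,0,2,0,0,0.8],
    [0,0,0,2,0,0,0.8],
    [0,0,0,2,0,0,0.8],
    [0,0,0,1,0,0,0.8],
    [0,0,0,0.9,0,0,0.8],
    [0,0,0,0,0,0,0.8],
    [0,0,0,0,0,0,0.8],
  ],
)

```text
clock: 13.1
eef_pos: [611.1, -198.8, 18.8]
tcp_rot: [0.036, 1.57, -0.262]
contact_force: [-0.1, -0.3, 0.0]
opening: 0.797
```

```bash
python3 go.py 610,-199,17
python3 - <<'E'
from h import *
p,d=r.grab_frame("scene"); c=p[200:330,130:290,::-1]; cv2.imwrite("pics/s5.png",cv2.resize(c,None,fx=4,fy=4,interpolation=cv2.INTER_CUBIC))
C=cloud("scene",d); m=(C[...,2]>48)&(C[...,2]<70)&(C[...,0]>480)&(C[...,0]<620)&(C[...,1]>250)&(C[...,1]<350)
q=C[m]; print("small in tray, scene view", len(q), np.percentile(q,[3,50,97],axis=0).round(1).tolist())
print(ray("top",139.6,198,57).round(1))
E
```

```text
[[0.0, 0.294, 0.956], [-0.0, 0.956, -0.294], [-1.0, 0.0, 0.001]] [ 611.1 -198.8   18.8] 13.1 open 0.7968636194733597 F [-0.1 -0.3  0. ] q [-0.32  0.63  1.73  0.    0.78 -0.02]
610,-199,17 tool shift cm [ 0.18 -0.05 -0.1 ]
small in tray, scene view 77 [[538.0, 288.8, 48.8], [549.6, 295.3, 58.6], [558.1, 307.4, 63.2]]
[546.6 301.1  57. ]
```

View pics/s5.png

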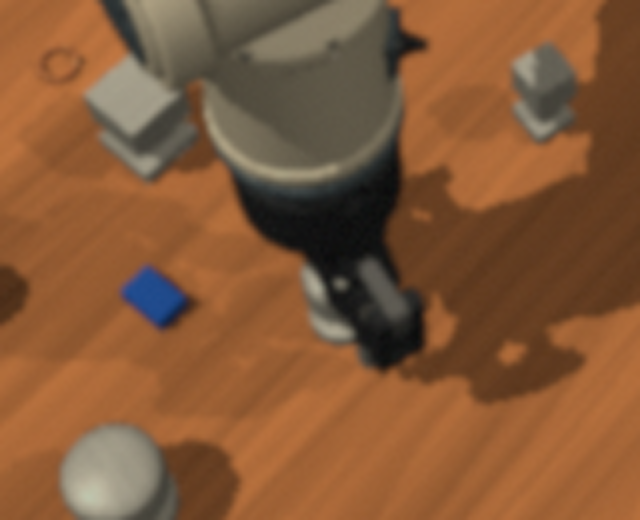

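The small stake measures within about 1–2 mm of its collar centre. The medium stake, at (330,305) in the crop, is between the fingers, so I'll close.

>>> jog_arm(
  series=[
    [0,0,0,0.2,0,0,0.7],
    [0,0,0,0,0,0,0.5],
    [0,0,0,0,0,0,0.3],
    [0,0,0,0,0,0,0.1],
    [0,0,0,0,0,0,0.1],
    [0,0,0,0,0,0,0.1],
    [0,0,0,0,0,0,0.1],
    [0,0,0,0,0,0,0.1],
    [0,0,0,0,0,0,0.1],
  ],
  force=60,
)

```text
clock: 14.05
eef_pos: [610.7, -199.0, 16.9]
tcp_rot: [0.208, 1.571, -0.091]
contact_force: [-2.2, -0.2, 5.2]
opening: 0.399
```

>>> jog_arm(
  series=[
    [0,0,0,-1,0,0,0.1],
    [0,0,0,-2,0,0,0.1],
    [0,0,0,-2,0,0,0.1],
    [0,0,0,-2,0,0,0.1],
    [0,0,0,-2,0,0,0.1],
    [0,0,0,-1,0,0,0.1],
    [0,0,0,0,0,0,0.1],
    [0,0,0,0,0,0,0.1],
  ],
)

```text
clock: 14.85
eef_pos: [610.3, -198.9, 115.8]
tcp_rot: [-3.112, 1.57, 2.872]
contact_force: [-0.3, -0.1, -3.8]
opening: 0.403
```

```bash
python3 go.py 498,153,117
```

```text
[[-0.001, 0.294, 0.956], [0.0, 0.956, -0.294], [-1.0, -0.0, -0.001]] [ 610.3 -198.9  115.8] 14.85 open 0.4027823582696781 F [-0.3 -0.1 -3.8] q [-0.32  0.5   1.69 -0.    0.95 -0.02]
498,153,117 tool shift cm [ -0.11  30.33 -21.08]
```

>>> jog_arm(
  series=[
    [0,0,0,0,2.02,-1.405,0.1],
    [0,0,0,0,2.02,-1.405,0.1],
    [0,0,0,0,2.02,-1.405,0.1],
    [0,0,0,0,2.02,-1.405,0.1],
    [0,0,0,0,2.02,-1.405,0.1],
    [0,0,0,0,2.02,-1.405,0.1],
    [0,0,0,0,2.02,-1.405,0.1],
    [0,0,0,0,2.02,-1.405,0.1],
    [0,0,0,0,2.02,-1.405,0.1],
    [0,0,0,0,2.02,-1.405,0.1],
    [0,0,0,0,2.02,-1.405,0.1],
    [0,0,0,0,2.02,-1.405,0.1],
    [0,0,0,0,2.02,-1.405,0.1],
    [0,0,0,0,2.02,-1.405,0.1],
    [0,0,0,0,2.02,-1.405,0.1],
    [0,0,0,0,0,0,0.1],
    [0,0,0,0,0,0,0.1],
    [0,0,0,0,0,0,0.1],
  ],
)

```text
clock: 16.65
eef_pos: [498.1, 152.0, 115.7]
tcp_rot: [-2.331, 1.57, -2.629]
contact_force: [0.6, 0.5, -2.1]
opening: 0.404
```

```bash
python3 go.py 498,153,26.5
```

```text
[[-0.001, 0.294, 0.956], [-0.001, 0.956, -0.294], [-1.0, -0.001, -0.001]] [498.1 152.  115.7] 16.65 open 0.4040582079344346 F [ 0.6  0.5 -2.1] q [ 0.29  0.34  1.95 -0.    0.85  0.59]
498,153,26.5 tool shift cm [ 8.92  0.1  -0.04]
```

>>> jog_arm(
  series=[
    [0,0,0,2,0.1,-0.04,0.1],
    [0,0,0,2,0,0,0.1],
    [0,0,0,2,0,0,0.1],
    [0,0,0,1.5,0,0,0.1],
    [0,0,0,0.5,0,0,0.1],
    [0,0,0,0.4,0,0,0.1],
    [0,0,0,0.3,0,0,0.1],
    [0,0,0,0.1,0,0,0.1],
    [0,0,0,0,0,0,0.1],
    [0,0,0,0,0,0,0.1],
  ],
)

```text
clock: 17.65
eef_pos: [498.5, 153.8, 28.7]
tcp_rot: [0.568, 1.57, 0.269]
contact_force: [0.8, -0.0, -3.1]
opening: 0.399
```

```bash
python3 go.py 498,153,26
python3 - <<'E'
from rig import r
import cv2
p,d=r.grab_frame("scene"); c=p[50:200,220:400,::-1]; cv2.imwrite("pics/s6.png",cv2.resize(c,None,fx=4,fy=4,interpolation=cv2.INTER_CUBIC))
E
```

```text
[[0.001, 0.294, 0.956], [0.0, 0.956, -0.294], [-1.0, 0.0, 0.001]] [498.5 153.8  28.7] 17.65 open 0.39853056877880366 F [ 0.8 -0.  -3.1] q [ 0.3   0.48  2.   -0.    0.66  0.59]
498,153,26 tool shift cm [ 0.27 -0.09 -0.03]
```

View pics/s6.png

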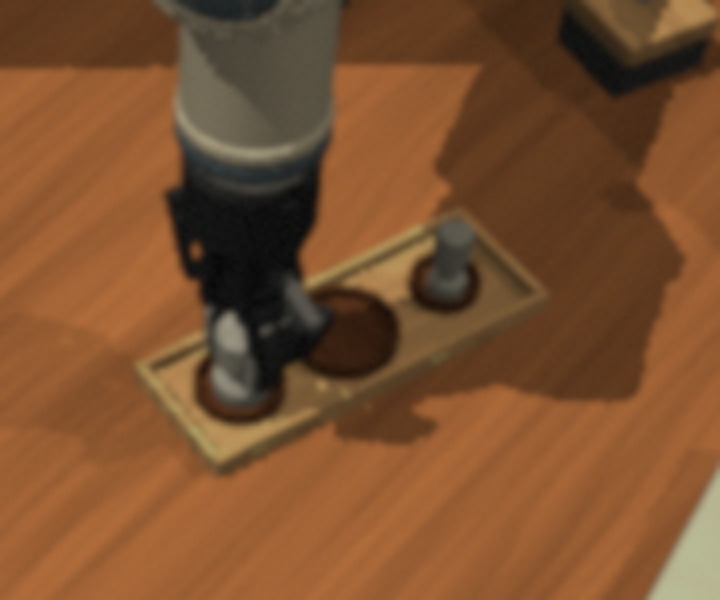

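The medium stake's foot is inside the medium collar at (238,395) in the crop. The small stake stands upright at (453,265). I'll lower the last 2 mm, release and rise.

>>> jog_arm(
  series=[
    [0,0,0,0.2,0,0,0.1],
    [0,0,0,0.05,0,0,0.1],
    [0,0,0,0,0,0,0.1],
    [0,0,0,0,0,0,0.45],
    [0,0,0,0,0,0,0.55],
    [0,0,0,0,0,0,0.65],
    [0,0,0,0,0,0,0.75],
    [0,0,0,0,0,0,0.8],
    [0,0,0,0,0,0,0.8],
    [0,0,0,0,0,0,0.8],
    [0,0,0,-1,0,0,0.8],
    [0,0,0,-2,0,0,0.8],
    [0,0,0,-2,0,0,0.8],
    [0,0,0,-2,0,0,0.8],
    [0,0,0,-2,0,0,0.8],
    [0,0,0,0,0,0,0.8],
    [0,0,0,0,0,0,0.8],
  ],
)

```text
clock: 19.4
eef_pos: [498.5, 153.7, 116.4]
tcp_rot: [0.591, 1.569, 0.293]
contact_force: [-0.3, -0.5, -1.3]
opening: 0.796
```

```bash
python3 go.py 598,-338,117
```

```text
[[0.001, 0.294, 0.956], [0.0, 0.956, -0.294], [-1.0, 0.001, 0.001]] [498.5 153.7 116.4] 19.4 open 0.7959560855955496 F [-0.3 -0.5 -1.3] q [ 0.3   0.34  1.95 -0.    0.85  0.59]
598,-338,117 tool shift cm [ -0.07 -44.07  23.97]
```

>>> jog_arm(
  series=[
    [0,0,0,0,-2.59,1.41,0.9],
    [0,0,0,0,-2.59,1.41,0.9],
    [0,0,0,0,-2.59,1.41,0.9],
    [0,0,0,0,-2.59,1.41,0.9],
    [0,0,0,0,-2.59,1.41,0.9],
    [0,0,0,0,-2.59,1.41,0.9],
    [0,0,0,0,-2.59,1.41,0.9],
    [0,0,0,0,-2.59,1.41,0.9],
    [0,0,0,0,-2.59,1.41,0.9],
    [0,0,0,0,-2.59,1.41,0.9],
    [0,0,0,0,-2.59,1.41,0.9],
    [0,0,0,0,-2.59,1.41,0.9],
    [0,0,0,0,-2.59,1.41,0.9],
    [0,0,0,0,-2.59,1.41,0.9],
    [0,0,0,0,-2.59,1.41,0.9],
    [0,0,0,0,-2.59,1.41,0.9],
    [0,0,0,0,-2.59,1.41,0.9],
    [0,0,0,0,0,0,0.9],
    [0,0,0,0,0,0,0.9],
  ],
)

```text
clock: 21.3
eef_pos: [597.0, -337.5, 114.3]
tcp_rot: [2.838, 1.568, 2.539]
contact_force: [-0.5, 0.3, 0.4]
opening: 0.902
```

```bash
python3 go.py 598,-338,16
python3 - <<'E'
from h import *
for n in ("scene","top"):
    p,d=r.grab_frame(n); C=cloud(n,d)
    for nm,x,y in (("small",546,300),("med",498,153)):
        m=(C[...,2]>45)&(C[...,2]<72)&(np.hypot(C[...,0]-x,C[...,1]-y)<35)
        q=C[m]; print(n,nm,len(q), np.percentile(q,[3,50,97],axis=0).round(1).tolist() if len(q) else '')
E
```

```text
[[-0.002, 0.295, 0.955], [0.001, 0.955, -0.295], [-1.0, 0.001, -0.002]] [ 597.  -337.5  114.3] 21.3 open 0.9016865710761514 F [-0.5  0.3  0.4] q [-0.52  0.56  1.58  0.    1.   -0.22]
598,-338,16 tool shift cm [ 9.83 -0.03  0.13]
scene small 85 [[538.1, 288.1, 46.2], [548.8, 295.6, 58.2], [557.4, 308.6, 62.5]]
scene med 185 [[485.1, 135.5, 46.5], [501.7, 147.2, 60.0], [515.4, 166.0, 64.3]]
top small 71 [[536.7, 289.9, 46.3], [546.6, 298.6, 58.1], [557.2, 310.6, 61.4]]
top med 147 [[482.6, 136.6, 51.7], [498.4, 151.6, 60.6], [514.3, 167.8, 63.5]]
```

>>> jog_arm(
  series=[
    [0,0,0,2,0,0.05,0.9],
    [0,0,0,2,0,0,0.9],
    [0,0,0,2,0,0,0.9],
    [0,0,0,2,0,0,0.9],
    [0,0,0,1,0,0,0.9],
    [0,0,0,0.7,0,0,0.9],
    [0,0,0,0.2,0,0,0.9],
    [0,0,0,0,0,0,0.9],
    [0,0,0,0,0,0,0.9],
  ],
)

```text
clock: 22.3
eef_pos: [598.9, -338.0, 17.7]
tcp_rot: [-0.193, 1.57, -0.492]
contact_force: [-1.3, -0.5, -0.1]
opening: 0.898
```

```bash
python3 go.py 598,-338,16
python3 - <<'E'
from rig import r
import cv2
p,d=r.grab_frame("scene"); c=p[240:384,80:260,::-1]; cv2.imwrite("pics/s7.png",cv2.resize(c,None,fx=4,fy=4,interpolation=cv2.INTER_CUBIC))
E
```

```text
[[0.001, 0.294, 0.956], [-0.001, 0.956, -0.294], [-1.0, -0.0, 0.001]] [ 598.9 -338.    17.7] 22.3 open 0.8983716081977217 F [-1.3 -0.5 -0.1] q [-0.52  0.68  1.62  0.    0.84 -0.22]
598,-338,16 tool shift cm [ 0.17 -0.03 -0.09]
```

View pics/s7.png

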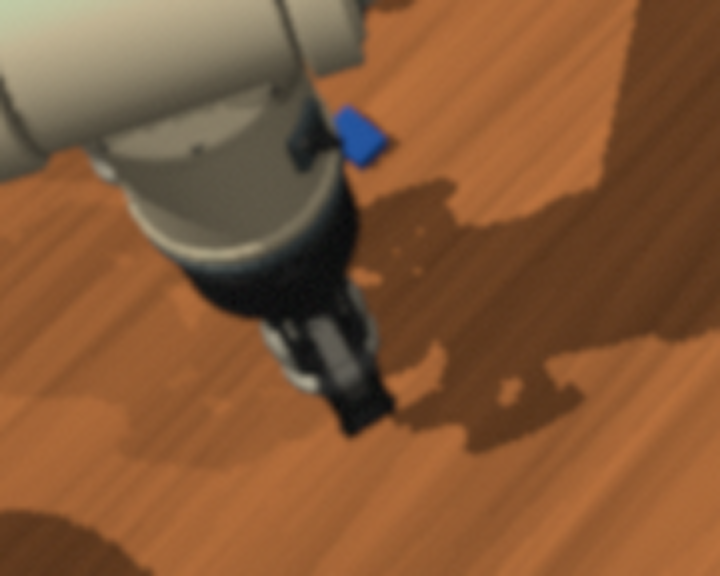

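The large stake, at about (320,345) in the crop, is behind and between the fingers. I'll lower 2 mm and close.

>>> jog_arm(
  series=[
    [0,0,0,0.2,0,0,0.8],
    [0,0,0,0,0,0,0.7],
    [0,0,0,0,0,0,0.6],
    [0,0,0,0,0,0,0.4],
    [0,0,0,0,0,0,0.2],
    [0,0,0,0,0,0,0.2],
    [0,0,0,0,0,0,0.2],
    [0,0,0,0,0,0,0.2],
    [0,0,0,0,0,0,0.2],
  ],
  force=80,
)

```text
clock: 23.25
eef_pos: [598.2, -337.8, 15.3]
tcp_rot: [3.123, 1.57, 2.825]
contact_force: [-2.3, 1.3, 5.4]
opening: 0.54
```

>>> jog_arm(
  series=[
    [0,0,0,-1,0,0,0.2],
    [0,0,0,-2,0,0,0.2],
    [0,0,0,-2,0,0,0.2],
    [0,0,0,-2,0,0,0.2],
    [0,0,0,-2,0,0,0.2],
    [0,0,0,-1,0,0,0.2],
    [0,0,0,0,0,0,0.2],
    [0,0,0,0,0,0,0.2],
  ],
)

```text
clock: 24.05
eef_pos: [597.9, -337.5, 114.1]
tcp_rot: [2.903, 1.57, 2.604]
contact_force: [-0.3, 0.5, -5.5]
opening: 0.537
```

```bash
python3 go.py 522,227,117
```

```text
[[-0.001, 0.294, 0.956], [0.0, 0.956, -0.294], [-1.0, 0.0, -0.001]] [ 597.9 -337.5  114.1] 24.05 open 0.5367976730221606 F [-0.3  0.5 -5.5] q [-0.52  0.56  1.58  0.    1.   -0.22]
522,227,117 tool shift cm [ -0.26  51.73 -23.85]
```

>>> jog_arm(
  series=[
    [0,0,0,0,2.72,-1.255,0.2],
    [0,0,0,0,2.72,-1.255,0.2],
    [0,0,0,0,2.72,-1.255,0.2],
    [0,0,0,0,2.72,-1.255,0.2],
    [0,0,0,0,2.72,-1.255,0.2],
    [0,0,0,0,2.72,-1.255,0.2],
    [0,0,0,0,2.72,-1.255,0.2],
    [0,0,0,0,2.72,-1.255,0.2],
    [0,0,0,0,2.72,-1.255,0.2],
    [0,0,0,0,2.72,-1.255,0.2],
    [0,0,0,0,2.72,-1.255,0.2],
    [0,0,0,0,2.72,-1.255,0.2],
    [0,0,0,0,2.72,-1.255,0.2],
    [0,0,0,0,2.72,-1.255,0.2],
    [0,0,0,0,2.72,-1.255,0.2],
    [0,0,0,0,2.72,-1.255,0.2],
    [0,0,0,0,2.72,-1.255,0.2],
    [0,0,0,0,2.72,-1.255,0.2],
    [0,0,0,0,2.72,-1.255,0.2],
    [0,0,0,0,0,0,0.2],
  ],
)

```text
clock: 26.05
eef_pos: [521.4, 229.1, 113.7]
tcp_rot: [3.024, 1.57, 2.728]
contact_force: [0.4, 0.3, -5.4]
opening: 0.537
```

>>> jog_arm(
  series=[
    [0,0,0,0,0,0,0.2],
    [0,0,0,0,0,0,0.2],
  ],
)

```text
clock: 26.25
eef_pos: [521.8, 225.4, 114.0]
tcp_rot: [-2.289, 1.569, -2.587]
contact_force: [-0.6, -0.9, -5.2]
opening: 0.542
```

```bash
python3 go.py 522,227,24.5
```

```text
[[-0.001, 0.294, 0.956], [-0.001, 0.956, -0.294], [-1.0, -0.001, -0.001]] [521.8 225.4 114. ] 26.25 open 0.541925033170398 F [-0.6 -0.9 -5.2] q [ 0.41  0.41  1.85 -0.    0.88  0.7 ]
522,227,24.5 tool shift cm [ 8.95  0.17 -0.02]
```

>>> jog_arm(
  series=[
    [0,0,0,2,0.14,0,0.2],
    [0,0,0,2,0,0,0.2],
    [0,0,0,2,0,0,0.2],
    [0,0,0,1.5,0,0,0.2],
    [0,0,0,0.5,0,0,0.2],
    [0,0,0,0.4,0,0,0.2],
    [0,0,0,0.3,0,0,0.2],
    [0,0,0,0.1,0,0,0.2],
    [0,0,0,0,0,0,0.2],
    [0,0,0,0,0,0,0.2],
  ],
)

```text
clock: 27.25
eef_pos: [523.1, 227.8, 27.3]
tcp_rot: [0.671, 1.57, 0.373]
contact_force: [-0.0, 0.0, -5.4]
opening: 0.537
```

```bash
python3 go.py 522,227,24.5
python3 - <<'E'
from rig import r
import cv2
p,d=r.grab_frame("scene"); c=p[50:200,220:400,::-1]; cv2.imwrite("pics/s8.png",cv2.resize(c,None,fx=4,fy=4,interpolation=cv2.INTER_CUBIC))
E
```

```text
[[0.001, 0.294, 0.956], [0.0, 0.956, -0.294], [-1.0, 0.001, 0.001]] [523.1 227.8  27.3] 27.25 open 0.5370937295564225 F [-0.   0.  -5.4] q [ 0.41  0.54  1.89 -0.    0.71  0.71]
522,227,24.5 tool shift cm [ 0.28 -0.11 -0.08]
```

View pics/s8.png

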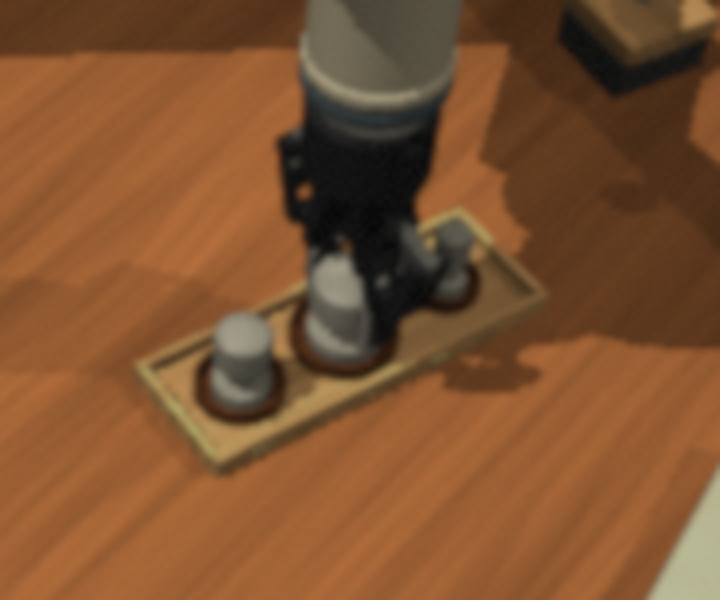

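The large stake sits in the middle collar at (345,330) in the crop. Both others stand upright, at (243,360) and (453,262). I'll lower, release and clear.

>>> jog_arm(
  series=[
    [0,0,0,0.2,0,0,0.2],
    [0,0,0,0.05,0,0,0.2],
    [0,0,0,0,0,0,0.2],
    [0,0,0,0,0,0,0.6],
    [0,0,0,0,0,0,0.7],
    [0,0,0,0,0,0,0.8],
    [0,0,0,0,0,0,0.9],
    [0,0,0,0,0,0,0.9],
    [0,0,0,0,0,0,0.9],
    [0,0,0,0,0,0,0.9],
    [0,0,0,-1,0,0,0.9],
    [0,0,0,-2,0,0,0.9],
    [0,0,0,-2,0,0,0.9],
    [0,0,0,-3,0,0,0.9],
    [0,0,0,-3,0,0,0.9],
    [0,0,0,-3,0,0,0.9],
    [0,0,0,0,0,0,0.9],
  ],
)

```text
clock: 29.0
eef_pos: [525.2, 228.7, 169.2]
tcp_rot: [0.706, 1.563, 0.408]
contact_force: [0.4, -0.2, -0.5]
opening: 0.898
```

>>> jog_arm(
  series=[
    [0,0,0,0,-4,0,0.9],
    [0,0,0,0,-4,0,0.9],
    [0,0,0,0,-4,0,0.9],
    [0,0,0,0,-4,0,0.9],
    [0,0,0,0,-4,0,0.9],
    [0,0,0,0,-4,0,0.9],
    [0,0,0,0,0,0,0.9],
    [0,0,0,0,0,0,0.9],
    [0,0,0,0,0,0,0.9],
  ],
)

```text
clock: 29.9
eef_pos: [452.6, -1.2, 164.4]
tcp_rot: [0.894, 1.57, 0.596]
contact_force: [-0.1, 0.1, -1.0]
opening: 0.898
```

```bash
python3 go.py
python3 - <<'E'
from h import *
for n in ("scene","top"):
    p,d=r.grab_frame(n); C=cloud(n,d); cv2.imwrite(f"pics/f_{n}.png",p[:,:,::-1])
    for nm,x,y in (("small",546,300),("med",498,153),("large",522,227),("sqS",615,-46),("sqL",461,-192),("hol",446,-336)):
        m=(C[...,2]>40)&(C[...,2]<72)&(np.hypot(C[...,0]-x,C[...,1]-y)<35)
        q=C[m]; print(n,nm,len(q), np.percentile(q,[3,50,97],axis=0).round(1).tolist() if len(q) else '')
E
```

```text
[[0.0, 0.294, 0.956], [0.0, 0.956, -0.294], [-1.0, 0.0, 0.0]] [452.6  -1.2 164.4] 29.9 open 0.897823822727835 F [-0.1  0.1 -1. ] q [-0.01  0.17  2.06  0.    0.92  0.29]
scene small 97 [[537.8, 288.4, 42.5], [548.8, 295.5, 57.1], [558.3, 308.2, 61.3]]
scene med 204 [[484.8, 135.8, 42.1], [503.0, 146.6, 59.8], [515.5, 165.3, 64.8]]
scene large 323 [[504.2, 202.3, 42.1], [527.4, 217.6, 60.6], [544.8, 242.0, 65.8]]
scene sqS 174 [[602.9, -59.2, 42.3], [617.3, -47.9, 53.1], [628.7, -34.6, 56.5]]
scene sqL 361 [[442.0, -211.4, 42.4], [462.7, -194.0, 53.7], [478.9, -174.6, 57.0]]
scene hol 210 [[429.5, -352.3, 40.9], [446.2, -336.1, 51.4], [462.5, -319.7, 56.1]]
top small 76 [[536.5, 290.0, 42.9], [546.5, 297.8, 57.6], [557.4, 310.5, 61.9]]
top med 98 [[482.8, 146.3, 56.5], [499.8, 156.6, 60.4], [514.4, 168.2, 64.0]]
top large 271 [[502.3, 203.6, 47.1], [521.2, 223.1, 61.5], [542.8, 245.3, 66.3]]
top sqS 89 [[601.6, -56.5, 47.8], [614.2, -44.7, 52.5], [626.6, -33.7, 56.0]]
top sqL 210 [[442.5, -209.3, 48.6], [459.7, -190.8, 53.0], [477.0, -172.8, 56.2]]
top hol 92 [[429.6, -351.6, 40.9], [445.6, -334.3, 51.3], [461.3, -318.0, 55.5]]
```

View pics/f_scene.png

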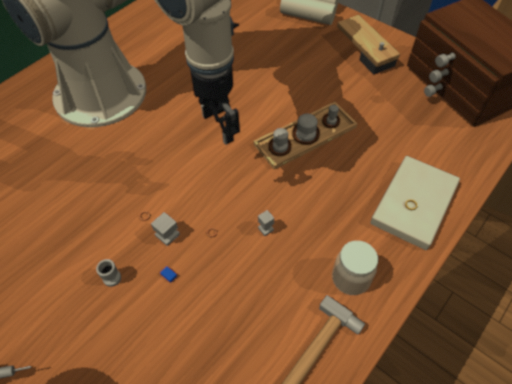

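View pics/f_top.png

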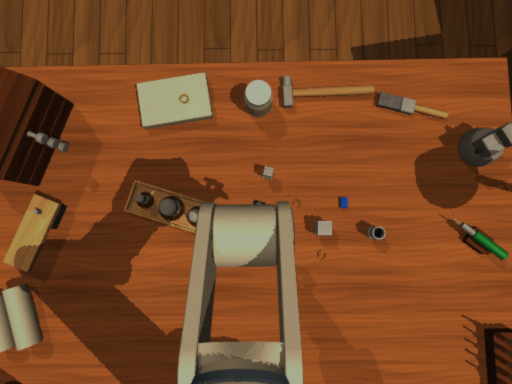

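All three domed stakes stand in their collars: (280,140), (307,128) and (331,117) in the scene view. The look-alikes have not moved and the gripper is clear at (230,125), so I'll hand in.

```bash
python3 -c "
from rig import r
print(abs(r.sense()['qvel']).max()); print(r.sign_off())"
```

```text
0.003688566234024567
the job is handed in; nothing more can be done
None
```

I put the three domed stakes away, each in the collar of its size, and handed the job in at about 30 s on the robot's clock. The sign-off gives no verdict, so the result rests on my own checks.

- **Stakes in collars:** In the last views all three stand upright, each about 1–3 mm from its collar's centre as measured from the images. The arm partly hid the medium stake in the last top view. The top view before that, with the stake already released, put it within about 2 mm.
- **Resting height:** The tops read at about 61–66 mm, as expected for stakes resting on the collar floors.
- **Look-alikes:** Both square stakes and the hollow one are where they started, to within about 2 mm.
- **Arm at hand-in:** The gripper was open, clear of everything and still, and the force reading was about 1 N or less.
- **Camera disagreement:** The two cameras differed by a steady 1–3 mm, roughly the stated calibration error.
- **Failed measurement:** My first scan for the collars in the scene view stopped with an error before it finished. I placed the collars mainly from the top view, so they were not fully cross-checked between cameras.

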